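Trap the spring latch plunger under its keeper plate

TASK

Take the steel keeper plate from the black parts tray and use it to press the spring plunger on the latch block in the white shell right down into its well, then keep it down and slide the keeper away from the open end, its ears under the two lips, until it is fully home against the stops. Let go so that the trapped plunger stays down. Feel your way gently, never pressing on the jig or its parts with more than 40 N, and leave the other things on the bench undisturbed.

Things in the scene. Friction and masses are not known exactly. Their poses are not given: they have to be found in the camera images.
- jig: Fixed assembly jig: aluminium bench plate 160 x 130 x 12 mm whose column carries an open white shell (140 x 116 mm) holding a white latch block. Origin: on the bench under the plunger's axis. x = slide direction, from the open end to the stops; z up. The shell is locked at a different, unmeasured height each time: the block's flat top (deck) is 60 to 90 mm above the bench; find it by touch.
- home (a point): Point on the plunger's axis, fixed 60 mm above the bench (lowest deck height), axes as the jig's. Keeper home: its origin above here, ears against the stops, plate along jig x. On the deck at each side a grey guide 12 mm tall, x -10 to +14 mm from here: wall inner face y +-28 mm, lip reaching in to y +-19 mm, its underside 7 mm above the deck, stop face at x +8 mm.
- drop (a point): Point 21 mm before home (jig x = -21 mm), also fixed 60 mm above the bench. With the keeper's origin over it, its ears come down clear of the lips (needs x below -18 mm) and its plate still covers the plunger. The deck reaches from x -58 to +40 mm, y +-38 mm about home, with no walls before x -10 mm; the shell's rim is 3 mm below it.
- keeper: Loose steel keeper, about 0.16 kg, flat in the tray: plate 68 (x) x 30 (y) x 5 mm with two ears at mid-length (16 mm long in x, 50 mm wide overall, 5 mm thick) and an upright grip block in the middle, 18 (x) x 30 (y) mm, from the plate's top at 5 mm to 41 mm above the underside. Origin: centre of the underside. A half turn about z makes no difference.
- tray: Fixed shallow black parts tray 140 x 110 mm, walls 14 mm high, floor 4 mm above the bench. Origin: centre of its underside.
- plunger (a joint): How far the round steel plunger (16 mm across, flat top, on home's axis) is pressed down, m: 0 = up, 10 mm above the deck; 0.010 = flush; travel 11 mm. Spring: 5 N at 0, 0.6 N more per mm, 11 N when flush. Under the home keeper it rises to about 0.008 as the keeper lifts against the lips.
- screwdriver: Bystander: screwdriver about 170 mm long lying on the bench between jig and tray. Origin: on the bench under its middle.
- tape: Bystander: roll of clear tape, 70 mm across, 24 mm high. Origin: centre of its underside.
- spacer: Bystander: small aluminium block 40 x 25 x 12 mm. Origin: centre of its underside.
- cleaner: Bystander: white bottle, 56 mm across, 130 mm tall. Origin: centre of its underside.
- meter: Bystander: grey hand meter 80 x 150 x 34 mm lying flat. Origin: centre of its underside.
- unit_a: Bystander: finished white unit, upright box 200 x 55 x 190 mm. Origin: centre of its underside.
- unit_b: Bystander: another finished white unit, upright box 200 x 55 x 190 mm. Origin: centre of its underside.
Not all that is in view belongs to the job. What is shaped like the keeper but orange, red or turquoise is not meant.

How it is judged:
By the outcome, as a careful person would: the job done as asked, in the order asked, and still so for the second after the job is handed in, with the robot touching nothing.
It also fails if it takes over 56 s, if anything falls off the work surface, if the arm or the gripper's body presses on something with over 40 N, if the wrist force passes 120 N, or if a joint passes its speed limit or range.

ROBOT

A 7-joint arm with a two-finger parallel gripper is mounted at the origin on the work surface. World frame = base frame: x ahead of the robot, y to its left, z up, the work surface at z = 0. Lengths are in m, angles in rad, forces in N, time in s.
With the tool pointing down it reaches from about 0.425 to 0.875 m from the base axis. Payload 4.7 kg.
Tool frame: the origin (TCP) lies midway between the tips of the shut fingers; the grasp point (between the pads) lies 19 mm behind it; z points along the fingers, y is the line along which they close (so a half turn about z gives the same grasp; the last joint's range is limited). The gripper opens to 87 mm and grips with 3 to 60 N. Pads are 19 mm wide; open, the fingers measure 117 mm over their backs; the gripper's body (75 mm by 190 mm) begins 51 mm behind the grasp point.
Start: joints at [1.332, 0.321, -0.07, 1.45, 0.023, 1.371, -0.057], TCP at [0.163, -0.629, 0.202] pointing down, gripper open.
Joint ranges: [-2.86, 2.86], [-0.3, 2.09], [-1.38, 1.24], [0.06, 2.45], [-1.56, 4.7], [0.09, 2.05], [-2.69, 2.69]. Speed limits (rad/s): [2.57, 2.57, 3.14, 3.14, 3.14, 3.14, 3.14].

INTERFACE

Orientations are given as a rotation vector (axis times angle).
In Python, from bench import ctrl gives the robot as it stands. The module is installed in compiled form; this text tells all that it offers.
- The arm moves only by the shell command python3 -m handwheel 'ROWS' [FORCE]. ROWS is JSON, a list of rows, each a list of 7 numbers: the finger opening in m, from 0 to 0.087, then the shift along the tool's x, y, z in m, then the turn, a rotation vector about the tool's x, y, z in degrees. A call has 1 to 12 rows; each row shifts and turns the commanded pose from where the row before left it, along the tool's axes as they then stand; what a row does not reach is not made up. A row lasts 1/8 s, in which the tool goes at most 62.5 mm and 10.7 degrees, less where a joint would pass 70% of its speed; a pose out of reach is approached as far as the arm can. A call is refused whole if a number of a shift passes 0.0625 or a number of a turn 10.7, either way. A call with a gripper value outside its range is refused whole. The fingers move at their own pace and stop on an object; FORCE is the grip in N (left out, the last holds). Time passes only in rows, so rows that do not move let the fingers close. It gives the time, the measured TCP pose, the force, the opening and the grip force at its end, in the units of the state.
- ctrl.get_state(): the state, without advancing time (a new reading comes with each control period).
- ctrl.get_image(name): name is "scene" or "top"; returns (picture, depth): 400x640x3 uint8, blue, green, red; 400x640 float32, m along the optical axis (not along the pixel's ray), 0 where there is no reading.
- ctrl.camera_info(name): a dict with "intrinsics" (3x3 intrinsics, pixels), "R" (3x3) and "t" (3): a world point X has camera coordinates R X + t. Camera axes: x right, y down, z forward; pixel columns grow to the right and rows downward; lengths in m; the calibration is good to about 2 mm. A picture is of the moment at which its call begins. camera_info takes no time and is no camera call.
- ctrl.close_job(): hands the job in; it is judged then, once.
The state is a dict: "time": time; "joint_positions": joint angles; "qd": joint speeds; "joint_torque": joint torques, N m; "position": TCP position; "tool_rot": TCP orientation; "ft_force": force on the tool from outside, world axes, zero at the start; "torque": the same for the moment, N m; "grip_width": opening from 0.0 (shut) to 1.0 (fully open); "grip_force": force on a finger pad.
Only numpy, scipy, OpenCV 4.12 (cv2) and the standard library are available. Lean on these libraries where they do the work, as an engineer would, in place of code of your own. Each camera call takes 0.05 s, during which the arm holds its last target. There are 200 camera calls.

## Working session

There is one attempt and no reset: what is moved stays moved. The work goes in short steps, Python scripts to look and compute and a shell command to move; the robot and the scene stay as the last step left them, time stands still between calls to the robot, and variables do not carry over. Pictures are saved under pics/ and viewed, at most 10 in all, crops included, and the job is handed in when it is done.

```bash
mkdir -p pics
cat > h.py <<'E'
import numpy as np, cv2, pickle
from bench import ctrl
def grab(n):
    im,d=ctrl.get_image(n); c=ctrl.camera_info(n); pickle.dump((im,d,c),open(n+'.pkl','wb')); return im,d,c
def load(n): return pickle.load(open(n+'.pkl','rb'))
def ray(c,u,v,z):
    K,R,t=map(np.array,(c['intrinsics'],c['R'],c['t']))
    o=-R.T@t; d=R.T@np.linalg.inv(K)@np.array([u,v,1.]); return o+d*(z-o[2])/d[2]
def pt(c,d,u,v):
    K,R,t=map(np.array,(c['intrinsics'],c['R'],c['t']))
    return R.T@(np.linalg.inv(K)@np.array([u,v,1.])*d[int(v),int(u)]-t)
def proj(c,X):
    p=c['intrinsics']@(np.array(c['R'])@np.array(X)+c['t']); return p[:2]/p[2]
E
python3 - <<'E'
from h import *
for n in('scene','top'):
    im,d,c=grab(n); cv2.imwrite(f'pics/{n}1.png',im); print(n,np.array(c['intrinsics']).round(1).tolist(),(-np.array(c['R']).T@c['t']).round(3),np.array(c['R']).round(3).tolist())
s=ctrl.get_state(); print(s)
E
```

```text
scene [[403.6, 0.0, 324.3], [0.0, 403.6, 194.5], [0.0, 0.0, 1.0]] [1.094 0.061 0.798] [[0.189, 0.982, -0.003], [0.754, -0.147, -0.641], [-0.63, 0.119, -0.768]]
top [[463.5, 0.0, 310.9], [0.0, 463.5, 198.0], [0.0, 0.0, 1.0]] [0.391 0.172 1.144] [[-0.023, -1.0, 0.007], [-0.991, 0.022, -0.132], [0.132, -0.01, -0.991]]
{'time': 0.1, 'joint_positions': array([ 1.33210505,  0.32174132, -0.07009766,  1.45154982,  0.02262305,
        1.37082156, -0.05687412]), 'qd': array([ 0.00092781, -0.00252375, -0.00073096, -0.00154415, -0.00100919,
       -0.00377354,  0.00065316]), 'joint_torque': array([ 3.10073460e-07, -4.92571306e+01, -4.05708980e-01, -3.13401318e+01,
       -6.41828589e-02,  3.94514774e-02,  8.44199667e-05]), 'position': array([ 0.16238536, -0.62883363,  0.20087754]), 'tool_rot': array([-3.11482950e+00, -3.95922563e-01,  5.18199299e-04]), 'ft_force': array([-0.09243197, -0.15182859, -0.47881809]), 'torque': array([-0.07370017,  0.06611138,  0.00654114]), 'grip_force': 0.0, 'grip_width': 1.0014875989702563}
```

View pics/top1.png

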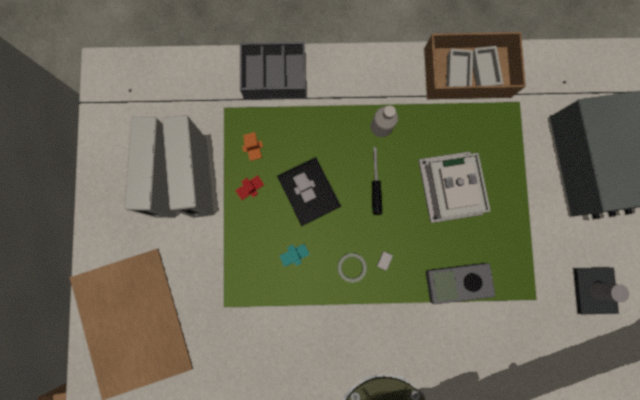

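View pics/scene1.png

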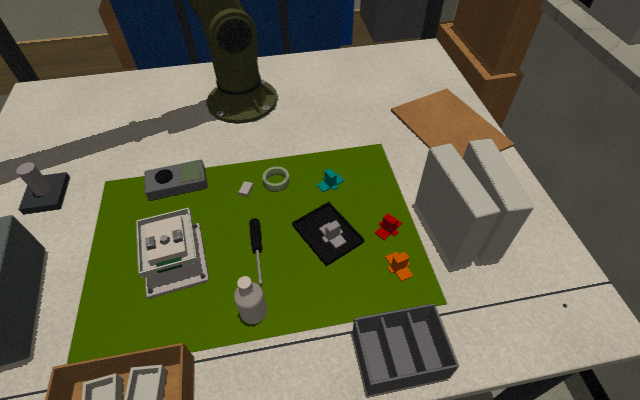

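The top view shows the candidates: grey (305,186) in the black tray, orange (253,146), red (249,187) and turquoise (294,256). The grey one is the steel keeper, since it's the only one in the tray. The jig is at (456,185), with the plunger near (460,182). I'll confirm both in one enlarged crop.

Run:
```python
from h import *
im,d,c=load('top'); im2,d2,c2=load('scene')
f=lambda a:cv2.resize(a,None,fx=5,fy=5,interpolation=cv2.INTER_CUBIC)
A=np.hstack([f(im[145:235,270:345]),f(im[145:235,415:495])]); 
B=np.hstack([f(im2[195:275,290:365])[:, :375],f(im2[200:300,130:210])[:400]])
cv2.imwrite('pics/c1.png',cv2.resize(A,(775,450))); 
# keeper: bright pixels inside tray
g=im.max(2).astype(int); 
m=np.zeros(g.shape,np.uint8); m[150:230,275:345]=1
black=((g<60)&(m>0)).astype(np.uint8)
cs=max(cv2.findContours(black,0,2)[0],key=cv2.contourArea)
tr=cv2.minAreaRect(cs); print('tray',tr)
hull=cv2.fillPoly(np.zeros_like(m),[cv2.convexHull(cs)],1)
k=((g>90)&(cv2.erode(hull,np.ones((7,7)))>0)).astype(np.uint8)
ck=max(cv2.findContours(k,0,2)[0],key=cv2.contourArea); print('keeper',cv2.minAreaRect(ck),cv2.contourArea(ck))
v,u=np.nonzero(k); P=np.array([pt(c,d,a,b) for a,b in zip(u,v)])
print('z',np.percentile(P[:,2],[5,50,80,95]).round(3))
top=P[P[:,2]>.035]; print(len(top),top.mean(0))
r=cv2.minAreaRect((top[:,:2]*1000).astype(np.float32)); print('top rect mm',r)
low=P[P[:,2]<.02]; print('all rect mm',cv2.minAreaRect((P[:,:2]*1000).astype(np.float32)), len(low))
print('tray c', ray(c,*tr[0],.014))
# jig heights
for vv in range(150,226,6): print(' '.join('%4d'%(pt(c,d,uu,vv)[2]*1000) for uu in range(418,496,4)))
```

```text
tray ((308.7000427246094, 190.89999389648438), (55.90169906616211, 44.274147033691406), 63.43495178222656)
keeper ((304.4549255371094, 187.00408935546875), (28.337688446044922, 19.55571937561035), 84.80557250976562) 347.5
z [0.004 0.009 0.042 0.046]
102 [0.57046035 0.17852216 0.04412356]
top rect mm ((570.771484375, 178.52740478515625), (18.18850326538086, 30.298385620117188), 26.686878204345703)
all rect mm ((570.0939331054688, 176.85116577148438), (70.9107894897461, 48.71739196777344), 4.165648460388184) 280
tray c [0.55874215 0.16667325 0.014     ]
   0    0    2   -1    2    0    1    0   -2   -1    1    0    0    2    0   -2    1    3   -3   -1
  -4    2   -1    1    1   13    9    7   13   77   76   73   69   61   60   80    0    0   -3    1
   0   14    9   78   61   57   62   63   69   67   68   65   59   59   55   74    0   -1    3   -3
   4   10   14   68   60   60   78   81   78   77   78   79   79   78   56   70    3    0    0    2
   0   11    8   56   62   64   83   79   79   80   78   79   78   91   92   60    0   -3   -2    2
   0    3   12   12   75   57   76   92   91   81   91   88   81   94   91   59   77    3   -2    1
   1   -1   10    9   74   59   70   91   96   78 1144   83   81   80   80   58   74    3    0   -4
   1    1   11   11   62   60   60   75   81   80   78   77   81   77   78   59   62    5    1    1
   2    2   13   13    9 1144   62   77   81   77   79   79   81   78   80   75   61   74    2    0
   0    1   -1    8   12   75   64   68   84   79   78   79   81   79   77   59   58   75   -3    3
   0   -2    0   11    9   70   55   57   60   59   58   60   60   59   57   60   75   75   -1    0
   0    1    0   12   17   57   58   77   77   66    8   12    6    0    0    1   -1    0   -1    0
  -1    0   -4    0   -1    2    0    3    2    3    1   -3   -1    3    0    3    1    1    2    0
```

View pics/c1.png

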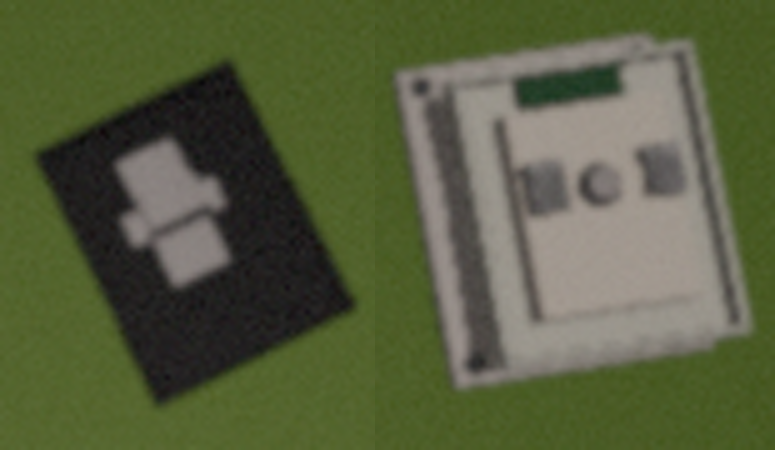

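Grey keeper confirmed: it lies in the tray with ears and an upright block, centred at crop (172,213). In the right half, the jig shows the plunger at crop (600,183), guides at (545,187) and (662,170), and the open end at the bottom (deck edge ~y 310). Next I'll measure both precisely.

```bash
cat >> h.py <<'E'
from scipy.spatial.transform import Rotation as Ro
def plan(p,rv,goal,yaw_deg,n):
    """constant row (tool frame) taking pose to goal with tool-y at world yaw, tool down"""
    from scipy.optimize import least_squares
    R0=Ro.from_rotvec(rv); ty=R0.as_matrix()[:,1]; a=np.degrees(np.arctan2(ty[1],ty[0]))
    dy=(yaw_deg-a+90)%180-90 if abs((yaw_deg-a+90)%180-90)<90 else yaw_deg-a
    return a,dy
def sim(p,rv,rows):
    p=np.array(p,float);R=Ro.from_rotvec(rv)
    for r in rows: p=p+R.apply(r[:3]); R=R*Ro.from_rotvec(np.radians(r[3:]))
    return p,R
def yaw(R): y=R.as_matrix()[:,1]; return np.degrees(np.arctan2(y[1],y[0]))
E
python3 - <<'E'
from h import *
im,d,c=load('top'); im2,d2,c2=load('scene')
def cloud(d,c,box):
    u0,u1,v0,v1=box; U,V=np.meshgrid(range(u0,u1),range(v0,v1)); D=d[v0:v1,u0:u1]
    K,R,t=map(np.array,(c['intrinsics'],c['R'],c['t']))
    X=np.stack([(U-K[0,2])/K[0,0]*D,(V-K[1,2])/K[1,1]*D,D],-1)-t
    P=(X@R).reshape(-1,3); return P[D.ravel()>0],U.ravel()[D.ravel()>0],V.ravel()[D.ravel()>0]
def deck(d,c,box,name):
    P,U,V=cloud(d,c,box)
    m=(P[:,2]>.071)&(P[:,2]<.087); z=np.median(P[m,2]); print(name,'deck z',z)
    M=np.zeros(d.shape,np.uint8); M[V[m],U[m]]=1
    M=cv2.morphologyEx(M,cv2.MORPH_OPEN,np.ones((3,3))) ; k=cv2.morphologyEx(M,cv2.MORPH_CLOSE,np.ones((15,15)))
    n,l,st,_=cv2.connectedComponentsWithStats(k); i=1+st[1:,4].argmax(); ct=max(cv2.findContours((l==i).astype(np.uint8),0,2)[0],key=cv2.contourArea)
    W=np.array([ray(c,*q[0],z)[:2]*1000 for q in ct],np.float32); print(' deck rect',cv2.minAreaRect(W))
    inside=np.array([cv2.pointPolygonTest(ct,(float(a),float(b)),False)>=0 for a,b in zip(U,V)])
    h=inside&(P[:,2]>z+.006)&(P[:,2]<z+.02)
    H=np.zeros(d.shape,np.uint8);H[V[h],U[h]]=1
    n,l,st,ce=cv2.connectedComponentsWithStats(H)
    for j in range(1,n):
        if st[j,4]>12: s=l[V,U]==j; print(' blob',st[j,4],ce[j].round(1),P[s].mean(0).round(4),'ray',ray(c,*ce[j],z+.011).round(4)[:2])
deck(d,c,(415,495,145,230),'top'); deck(d2,c2,(125,210,195,300),'scene')
P,U,V=cloud(d2,c2,(290,365,195,275)); m=(P[:,2]>.037)&(P[:,2]<.052)
print('scene keeper',P[m].mean(0),cv2.minAreaRect((P[m,:2]*1000).astype(np.float32)))
# keeper edges via plate-ish mask rectified on z=.009
g=im.max(2); sc=4 # px/mm
ctr=np.array([.570,.178]); w=np.float32([[0,0],[320,0],[320,320],[0,320]])
src=np.float32([proj(c,[ctr[0]+(160-b)/sc/1000,ctr[1]+(160-a)/sc/1000,.045]) for a,b in w])
cv2.imwrite('pics/rect.png',cv2.warpPerspective(im,cv2.getPerspectiveTransform(src,w),(320,320)))
s=ctrl.get_state();p=s['position'];R=Ro.from_rotvec(s['tool_rot']);print(yaw(R))
# jig brightness outline check: tray orientation in world
black=((g<60)).astype(np.uint8); black[:150]=0;black[230:]=0;black[:,:275]=0;black[:,345:]=0
cs=max(cv2.findContours(black,0,2)[0],key=cv2.contourArea)
print('tray world',cv2.minAreaRect(np.array([ray(c,*q[0],.014)[:2]*1000 for q in cs],np.float32)))
E
```

```text
top deck z 0.07864966890610996
 deck rect ((562.5646362304688, -192.42271423339844), (110.57906341552734, 98.0808334350586), 8.17866039276123)
 blob 72 [471.1 178.1] [ 0.5691 -0.2087  0.0912] ray [ 0.5694 -0.2093]
 blob 86 [448.4 181.3] [ 0.5627 -0.1558  0.0912] ray [ 0.5629 -0.1563]
 blob 41 [459.9 180.8] [ 0.5638 -0.1833  0.0887] ray [ 0.5636 -0.183 ]
scene deck z 0.0781774837520024
 deck rect ((559.3722534179688, -189.21896362304688), (142.323974609375, 104.3351058959961), 7.798821926116943)
 blob 100 [177.1 235.1] [ 0.5633 -0.1554  0.09  ] ray [ 0.5627 -0.1557]
 blob 48 [163.8 238.1] [ 0.5645 -0.1831  0.0883] ray [ 0.5652 -0.1828]
 blob 101 [150.1 242.1] [ 0.5707 -0.2097  0.0904] ray [ 0.5698 -0.2102]
scene keeper [0.57086197 0.1787867  0.04314318] ((569.995361328125, 179.07537841796875), (20.280548095703125, 30.5211124420166), 22.70648193359375)
-75.5120903031037
tray world ((559.1829833984375, 167.08213806152344), (139.23114013671875, 108.69929504394531), 25.3741397857666)
```

View pics/rect.png

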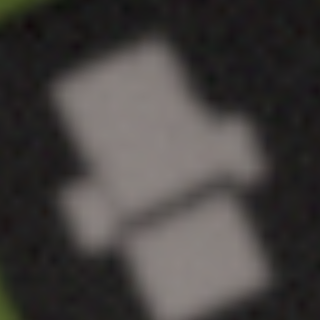

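Both views agree. Home is at about (0.5643, -0.1828) with yaw 7.5° and deck z≈0.0785, and the plunger top is 10 mm above that. The keeper is at (0.5707, 0.1787) with yaw ≈24° and block top at 0.045. The rectified picture shows the plate edges at about 24° and the ears at (90,215) and (240,150). Now the arc rows.

```bash
cat > arc.py <<'E'
import sys
from h import *
from scipy.optimize import least_squares
x,y,z,yw,n=map(float,sys.argv[1:]); n=int(n)
s=ctrl.get_state();p,rv=s['position'],s['tool_rot'];R=Ro.from_rotvec(rv)
print('pos',p.round(4),'yaw',yaw(R).round(2),'tilt',np.degrees(np.arccos(-R.as_matrix()[2,2])).round(2),'F',s['ft_force'].round(1),'grip',s['grip_width'],s['grip_force'],'t',s['time'])
rz=-((yw-yaw(R)+180)%360-180)/n
f=lambda v:sim(p,rv,[[*v,0,0,rz]]*n)[0]-[x,y,z]
print('row x',n,least_squares(f,[0,0,0]).x.round(4),round(rz,2))
E
python3 arc.py .5707 .1787 .15 24 18
```

```text
pos [ 0.1624 -0.6288  0.2009] yaw -75.51 tilt 0.1 F [-0.1 -0.2 -0.5] grip 1.0014875989702563 0.0 t 0.1
row x 18 [ 0.0571 -0.0017  0.0029] -5.53
```

```bash
python3 -m handwheel '[[0.05,0.0571,-0.0017,0.0029,0,0,-5.53],[0.05,0.0571,-0.0017,0.0029,0,0,-5.53],[0.05,0.0571,-0.0017,0.0029,0,0,-5.53],[0.05,0.0571,-0.0017,0.0029,0,0,-5.53],[0.05,0.0571,-0.0017,0.0029,0,0,-5.53],[0.05,0.0571,-0.0017,0.0029,0,0,-5.53],[0.05,0.0571,-0.0017,0.0029,0,0,-5.53],[0.05,0.0571,-0.0017,0.0029,0,0,-5.53],[0.05,0.0571,-0.0017,0.0029,0,0,-5.53]]'
python3 -m handwheel '[[0.05,0.0571,-0.0017,0.0029,0,0,-5.53],[0.05,0.0571,-0.0017,0.0029,0,0,-5.53],[0.05,0.0571,-0.0017,0.0029,0,0,-5.53],[0.05,0.0571,-0.0017,0.0029,0,0,-5.53],[0.05,0.0571,-0.0017,0.0029,0,0,-5.53],[0.05,0.0571,-0.0017,0.0029,0,0,-5.53],[0.05,0.0571,-0.0017,0.0029,0,0,-5.53],[0.05,0.0571,-0.0017,0.0029,0,0,-5.53],[0.05,0.0571,-0.0017,0.0029,0,0,-5.53],[0.05,0,0,0,0,0,0],[0.05,0,0,0,0,0,0]]'
python3 arc.py .5707 .1787 .06 24 3
```

```text
time: 1.23
position: [0.5543, -0.3188, 0.175]
tool_rot: [-2.657, -1.674, 0.0]
ft_force: [2.0, 0.3, 0.4]
grip_width: 0.577
grip_force: 0.0
time: 2.6
position: [0.5702, 0.177, 0.1492]
tool_rot: [1.711, 2.635, -0.002]
ft_force: [0.3, -1.1, 0.8]
grip_width: 0.579
grip_force: 0.0
pos [0.5702 0.177  0.1492] yaw 24.02 tilt 0.07 F [ 0.3 -1.1  0.8] grip 0.579161953640545 0.0 t 2.6
row x 3 [0.0005 0.0004 0.0297] 0.01
```

```bash
python3 -m handwheel '[[0.05,0.0005,0.0004,0.0297,0,0,0],[0.05,0.0005,0.0004,0.0297,0,0,0],[0.05,0.0005,0.0004,0.0297,0,0,0],[0.05,0,0,0.02,0,0,0],[0.05,0,0,0.01,0,0,0],[0.05,0,0,0.008,0,0,0],[0.05,0,0,0.005,0,0,0],[0.05,0,0,0,0,0,0]]'
python3 arc.py .5707 .1787 .016 24 1
python3 - <<'E'
from h import *
im,d,c=grab('scene'); cv2.imwrite('pics/g1.png',cv2.resize(im[150:290,260:420],None,fx=4,fy=4,interpolation=2))
E
```

```text
time: 3.6
position: [0.5709, 0.1795, 0.0177]
tool_rot: [1.71, 2.635, 0.0]
ft_force: [0.2, 0.2, -0.5]
grip_width: 0.573
grip_force: 0.0
pos [0.5709 0.1795 0.0177] yaw 24.03 tilt 0.02 F [ 0.2  0.2 -0.5] grip 0.5728616040006288 0.0 t 3.6
row x 1 [-0.0007 -0.0005  0.0017] 0.03
```

View pics/g1.png

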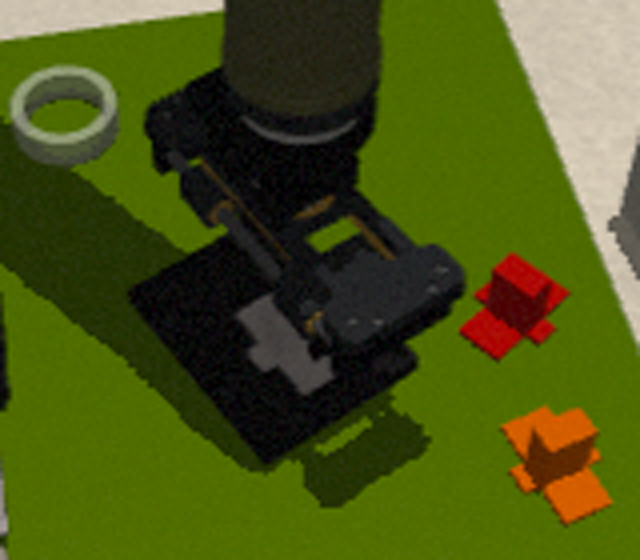

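The gripper straddles the keeper's block, at crop (300,340), with the plate visible below. Closing and lifting.

```bash
python3 -m handwheel '[[0.05,0,0,0.001,0,0,0],[0.0,0,0,0,0,0,0],[0.0,0,0,0,0,0,0],[0.0,0,0,0,0,0,0],[0.0,0,0,0,0,0,0],[0.0,0,0,0,0,0,0]]' 15
python3 -m handwheel '[[0.0,0,0,0,0,0,0],[0.0,0,0,0,0,0,0],[0.0,0,0,-0.01,0,0,0],[0.0,0,0,-0.03,0,0,0],[0.0,0,0,-0.05,0,0,0],[0.0,0,0,-0.06,0,0,0],[0.0,0,0,0,0,0,0]]' 55
python3 arc.py .5435 -.1855 .17 7.5 9
```

```text
time: 4.4
position: [0.5703, 0.1792, 0.0164]
tool_rot: [-1.71, -2.635, 0.002]
ft_force: [-1.3, -1.0, 1.6]
grip_width: 0.203
grip_force: 15.0
time: 5.28
position: [0.5743, 0.1815, 0.1727]
tool_rot: [1.706, 2.629, 0.013]
ft_force: [0.3, -0.2, -2.4]
grip_width: 0.2
grip_force: 55.0
pos [0.5743 0.1815 0.1727] yaw 24.04 tilt 0.65 F [ 0.3 -0.2 -2.4] grip 0.20017912811623886 54.998624324798584 t 5.275
row x 9 [-0.0382 -0.015   0.0001] 1.84
```

```bash
python3 -m handwheel '[[0.0,-0.0382,-0.015,0,0,0,1.84],[0.0,-0.0382,-0.015,0,0,0,1.84],[0.0,-0.0382,-0.015,0,0,0,1.84],[0.0,-0.0382,-0.015,0,0,0,1.84],[0.0,-0.0382,-0.015,0,0,0,1.84],[0.0,-0.0382,-0.015,0,0,0,1.84],[0.0,-0.0382,-0.015,0,0,0,1.84],[0.0,-0.0382,-0.015,0,0,0,1.84],[0.0,-0.0382,-0.015,0,0,0,1.84],[0.0,0,0,0,0,0,0],[0.0,0,0,0,0,0,0],[0.0,0,0,0,0,0,0]]'
python3 arc.py .5425 -.1857 .12 7.5 2
python3 - <<'E'
from h import *
im,d,c=grab('scene'); im2,d2,c2=grab('top'); A=cv2.resize(im[150:300,90:250],(400,375),interpolation=2);B=cv2.resize(im2[120:270,380:540],(400,375),interpolation=2)
cv2.imwrite('pics/g2.png',np.hstack([A,B]))
E
```

```text
time: 6.78
position: [0.5405, -0.1855, 0.1663]
tool_rot: [-2.069, -2.364, -0.001]
ft_force: [-0.0, -1.0, -0.9]
grip_width: 0.198
grip_force: 55.0
pos [ 0.5405 -0.1855  0.1663] yaw 7.62 tilt 0.04 F [-0.  -1.  -0.9] grip 0.19821250811851157 54.99893546104431 t 6.775
row x 2 [-0.0002  0.001   0.0232] 0.06
```

View pics/g2.png

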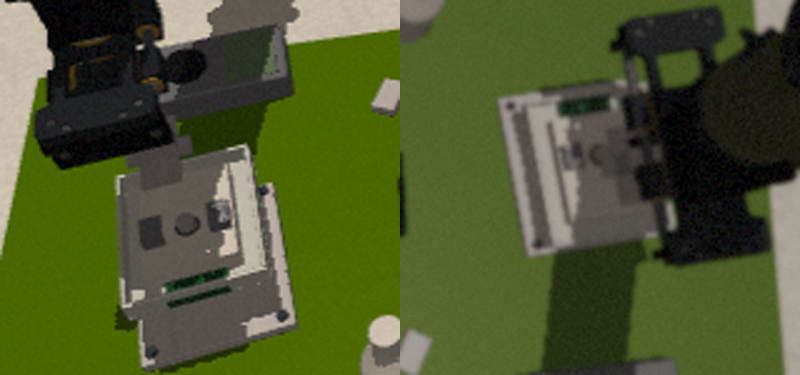

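The left (scene) view shows the keeper held ahead of the plunger at (187,222), with guides at (150,232) and (218,213). The gripper is at the open end. Lowering to just above the plunger, then in small steps.

```bash
python3 -m handwheel '[[0.0,-0.0002,0.002,0.02,0,0,0.12],[0.0,0,0,0.02,0,0,0],[0.0,0,0,0.012,0,0,0],[0.0,0,0,0.006,0,0,0],[0.0,0,0,0,0,0,0],[0.0,0,0,0,0,0,0]]'
python3 -m handwheel '[[0.0,0,0,0.002,0,0,0],[0.0,0,0,0.002,0,0,0],[0.0,0,0,0,0,0,0]]'
python3 -m handwheel '[[0.0,0,0,0.002,0,0,0],[0.0,0,0,0.001,0,0,0],[0.0,0,0,0,0,0,0]]'
python3 -m handwheel '[[0.0,0,0,0.002,0,0,0],[0.0,0,0,0.001,0,0,0],[0.0,0,0,0,0,0,0]]'
python3 arc.py .5425 -.1857 .12 7.5 2
```

```text
time: 7.62
position: [0.5426, -0.1875, 0.1092]
tool_rot: [2.074, 2.358, 0.001]
ft_force: [-0.0, -1.2, -2.1]
grip_width: 0.201
grip_force: 55.0
time: 8.0
position: [0.542, -0.1873, 0.1044]
tool_rot: [-2.075, -2.359, 0.0]
ft_force: [-0.4, 0.1, -1.3]
grip_width: 0.199
grip_force: 55.0
time: 8.38
position: [0.5423, -0.1874, 0.1021]
tool_rot: [2.074, 2.359, -0.0]
ft_force: [-2.5, -0.3, 2.6]
grip_width: 0.202
grip_force: 55.0
time: 8.75
position: [0.5423, -0.1874, 0.0988]
tool_rot: [2.074, 2.359, -0.0]
ft_force: [-2.3, 0.2, 4.3]
grip_width: 0.199
grip_force: 55.0
pos [ 0.5423 -0.1874  0.0988] yaw 7.34 tilt 0.03 F [-2.3  0.2  4.3] grip 0.19863703557890533 55.00801742076874 t 8.75
row x 2 [ 0.0008  0.0002 -0.0106] -0.08
```

Contact with the plunger at TCP z≈0.102, as predicted. Correcting 1.5 mm sideways and continuing down to the deck.

```bash
python3 -m handwheel '[[0.0,0.0008,0,0.001,0,0,0],[0.0,0.0008,0.0002,0.001,0,0,0],[0.0,0,0,0,0,0,0]]'
python3 -m handwheel '[[0.0,0,0,0.001,0,0,0],[0.0,0,0,0.001,0,0,0],[0.0,0,0,0,0,0,0]]'
python3 -m handwheel '[[0.0,0,0,0.001,0,0,0],[0.0,0,0,0,0,0,0]]'
python3 -m handwheel '[[0.0,0,0,0.001,0,0,0],[0.0,0,0,0,0,0,0]]'
python3 arc.py .5425 -.1857 .092 7.5 1
```

```text
time: 9.12
position: [0.5422, -0.1871, 0.0971]
tool_rot: [2.074, 2.357, -0.002]
ft_force: [-3.2, -1.7, 6.3]
grip_width: 0.197
grip_force: 55.0
time: 9.5
position: [0.5423, -0.1871, 0.0953]
tool_rot: [2.074, 2.357, -0.002]
ft_force: [-2.5, -2.4, 7.4]
grip_width: 0.201
grip_force: 55.0
time: 9.75
position: [0.5422, -0.1871, 0.0944]
tool_rot: [2.074, 2.357, -0.002]
ft_force: [-3.1, -0.9, 7.6]
grip_width: 0.201
grip_force: 55.0
time: 10.0
position: [0.5422, -0.1872, 0.0935]
tool_rot: [2.074, 2.357, -0.002]
ft_force: [-3.0, -1.0, 7.2]
grip_width: 0.199
grip_force: 55.0
pos [ 0.5422 -0.1872  0.0935] yaw 7.3 tilt 0.13 F [-3.  -1.   7.2] grip 0.19881906859441273 55.012511014938354 t 10.0
row x 1 [0.0014 0.0005 0.0015] -0.2
```

```bash
python3 -m handwheel '[[0.0,0.0015,0,0.0005,0,0,0],[0.0,0,0,0,0,0,0]]'
python3 -m handwheel '[[0.0,0.001,0,0.001,0,0,0],[0.0,0,0,0,0,0,0]]'
python3 -m handwheel '[[0.0,0,0,0.001,0,0,0],[0.0,0,0,0,0,0,0]]'
python3 arc.py .5425 -.1857 .092 7.5 1
```

```text
time: 10.25
position: [0.5422, -0.1868, 0.0932]
tool_rot: [2.074, 2.355, -0.003]
ft_force: [-4.0, -3.4, 8.3]
grip_width: 0.194
grip_force: 55.0
time: 10.5
position: [0.5422, -0.1867, 0.0927]
tool_rot: [2.074, 2.354, -0.004]
ft_force: [-3.5, -4.6, 10.5]
grip_width: 0.197
grip_force: 55.0
time: 10.75
position: [0.5424, -0.187, 0.0925]
tool_rot: [2.074, 2.353, -0.004]
ft_force: [-4.4, -3.9, 13.7]
grip_width: 0.193
grip_force: 55.0
pos [ 0.5424 -0.187   0.0925] yaw 7.22 tilt 0.33 F [-4.4 -3.9 13.7] grip 0.1929937293665677 55.007012486457825 t 10.75
row x 1 [0.0012 0.0003 0.0005] -0.28
```

Deck felt at TCP z≈0.0926, so deck ≈ 0.080, and the plunger is flush. Starting the slide with light steps.

```bash
python3 -m handwheel '[[0.0,0,0.001,0.0,0,0,-0.2],[0.0,0,0.001,0,0,0,-0.1],[0.0,0,0.001,0,0,0,0],[0.0,0,0,0,0,0,0]]'
python3 arc.py .5643 -.1828 .0925 7.5 1
```

```text
time: 11.25
position: [0.5429, -0.187, 0.0924]
tool_rot: [2.071, 2.361, -0.01]
ft_force: [-10.8, -3.9, 18.6]
grip_width: 0.2
grip_force: 55.0
pos [ 0.5429 -0.187   0.0924] yaw 7.48 tilt 0.38 F [-10.8  -3.9  18.6] grip 0.19971708537755198 55.01237869262695 t 11.25
row x 1 [ 0.0014  0.0218 -0.0002] -0.02
```

```bash
python3 -m handwheel '[[0.0,0,0,-0.001,0,0,0],[0.0,0,0.0005,-0.0005,0,0,0],[0.0,0,0,0,0,0,0]]'
python3 -m handwheel '[[0.0,0,0.001,-0.0003,0,0,0],[0.0,0,0,0,0,0,0]]'
python3 -m handwheel '[[0.0,0,0.001,0,0,0,0],[0.0,0,0,0,0,0,0]]'
python3 arc.py .5643 -.1828 .0925 7.5 1
python3 -c "
from h import *; s=ctrl.get_state(); print(s['torque'],Ro.from_rotvec(s['tool_rot']).as_matrix().round(4))"
```

```text
time: 11.62
position: [0.5449, -0.1854, 0.0926]
tool_rot: [2.069, 2.361, -0.004]
ft_force: [-4.1, -2.1, 9.8]
grip_width: 0.2
grip_force: 55.0
time: 11.88
position: [0.5457, -0.185, 0.0927]
tool_rot: [2.069, 2.362, -0.005]
ft_force: [-4.0, -2.9, 8.8]
grip_width: 0.198
grip_force: 55.0
time: 12.12
position: [0.5464, -0.1847, 0.0926]
tool_rot: [2.069, 2.362, -0.005]
ft_force: [-4.8, -1.9, 9.9]
grip_width: 0.195
grip_force: 55.0
pos [ 0.5464 -0.1847  0.0926] yaw 7.56 tilt 0.18 F [-4.8 -1.9  9.9] grip 0.19491258543651113 55.00492572784424 t 12.125
row x 1 [-0.0005  0.0179  0.0001] 0.06
[-0.63034497  1.07622318 -0.07690967] [[-0.1316  0.9913 -0.0013]
 [ 0.9913  0.1316 -0.0029]
 [-0.0027 -0.0017 -1.    ]]
```

Sliding freely and centred. Continuing.

```bash
python3 -m handwheel '[[0.0,-0.0003,0.001,0,0,0,0],[0.0,-0.0002,0.001,0,0,0,0],[0.0,0,0.001,0,0,0,0],[0.0,0,0,0,0,0,0]]'
python3 -m handwheel '[[0.0,0,0.001,0,0,0,0],[0.0,0,0.001,0,0,0,0],[0.0,0,0.001,0,0,0,0],[0.0,0,0,0,0,0,0]]'
python3 arc.py .5643 -.1828 .0925 7.5 1
```

```text
time: 12.62
position: [0.5488, -0.1843, 0.0925]
tool_rot: [-2.069, -2.363, 0.006]
ft_force: [-6.7, -1.8, 10.5]
grip_width: 0.199
grip_force: 55.0
time: 13.12
position: [0.5517, -0.1837, 0.0926]
tool_rot: [-2.069, -2.363, 0.006]
ft_force: [-6.3, -1.1, 10.9]
grip_width: 0.197
grip_force: 55.0
pos [ 0.5517 -0.1837  0.0926] yaw 7.58 tilt 0.21 F [-6.3 -1.1 10.9] grip 0.1971681085531307 55.012829303741455 t 13.125
row x 1 [-0.0007  0.0126  0.0001] 0.08
```

```bash
python3 -m handwheel '[[0.0,-0.0002,0.001,0,0,0,0],[0.0,-0.0002,0.001,0,0,0,0],[0.0,0,0.001,0,0,0,0],[0.0,0,0.001,0,0,0,0],[0.0,0,0,0,0,0,0]]'
python3 -m handwheel '[[0.0,0,0.001,0,0,0,0],[0.0,0,0.001,0,0,0,0],[0.0,0,0.001,0,0,0,0],[0.0,0,0.001,0,0,0,0],[0.0,0,0,0,0,0,0]]'
python3 arc.py .5643 -.1828 .0925 7.5 1
```

```text
time: 13.75
position: [0.5556, -0.1834, 0.0926]
tool_rot: [-2.069, -2.363, 0.006]
ft_force: [-6.8, -1.3, 11.1]
grip_width: 0.198
grip_force: 55.0
time: 14.38
position: [0.5596, -0.1829, 0.0927]
tool_rot: [-2.069, -2.362, 0.006]
ft_force: [-8.0, -1.2, 11.8]
grip_width: 0.197
grip_force: 55.0
pos [ 0.5596 -0.1829  0.0927] yaw 7.58 tilt 0.23 F [-8.  -1.2 11.8] grip 0.19726684895862992 55.034242272377014 t 14.375
row x 1 [-0.0005  0.0047  0.0001] 0.08
```

```bash
python3 -m handwheel '[[0.0,0,0.001,0,0,0,0],[0.0,0,0.001,0,0,0,0],[0.0,0,0.001,0,0,0,0],[0.0,0,0,0,0,0,0]]'
python3 -m handwheel '[[0.0,0,0.001,0,0,0,0],[0.0,0,0,0,0,0,0]]'
python3 -m handwheel '[[0.0,0,0.001,0,0,0,0],[0.0,0,0,0,0,0,0]]'
python3 arc.py .5643 -.1828 .0925 7.5 1
```

```text
time: 14.88
position: [0.5615, -0.1827, 0.0927]
tool_rot: [-2.068, -2.361, 0.008]
ft_force: [-9.8, -1.8, 14.3]
grip_width: 0.195
grip_force: 55.0
time: 15.12
position: [0.5616, -0.1827, 0.0928]
tool_rot: [-2.067, -2.36, 0.011]
ft_force: [-12.1, -1.0, 16.2]
grip_width: 0.199
grip_force: 55.1
time: 15.38
position: [0.5617, -0.1828, 0.0928]
tool_rot: [-2.067, -2.359, 0.013]
ft_force: [-14.5, -0.4, 16.8]
grip_width: 0.195
grip_force: 55.1
pos [ 0.5617 -0.1828  0.0928] yaw 7.55 tilt 0.56 F [-14.5  -0.4  16.8] grip 0.19535817375629694 55.05980730056763 t 15.375
row x 1 [-0.0004  0.0026  0.0003] 0.05
```

```bash
python3 -m handwheel '[[0.0,0,0,-0.001,0,0,0],[0.0,0,0,-0.0005,0,0,0],[0.0,0,0,0,0,0,0]]'
python3 -m handwheel '[[0.0,0,0.001,-0.0005,0,0,0],[0.0,0,0.001,0,0,0,0],[0.0,0,0,0,0,0,0]]'
python3 arc.py .5643 -.1828 .0925 7.5 1
python3 - <<'E'
from h import *
im,d,c=grab('scene'); im2,d2,c2=grab('top'); A=cv2.resize(im[200:290,120:216],(400,375),interpolation=2);B=cv2.resize(im2[145:235,415:511],(400,375),interpolation=2)
cv2.imwrite('pics/g3.png',np.hstack([A,B]))
E
```

```text
time: 15.75
position: [0.5618, -0.1827, 0.093]
tool_rot: [-2.067, -2.359, 0.012]
ft_force: [-10.9, -1.3, 10.4]
grip_width: 0.195
grip_force: 55.1
time: 16.12
position: [0.5619, -0.1827, 0.0932]
tool_rot: [-2.065, -2.356, 0.016]
ft_force: [-15.6, -1.5, 12.3]
grip_width: 0.196
grip_force: 55.1
pos [ 0.5619 -0.1827  0.0932] yaw 7.53 tilt 0.75 F [-15.6  -1.5  12.3] grip 0.1962589216679185 55.12913703918457 t 16.125
row x 1 [-0.0004  0.0023  0.0006] 0.03
```

View pics/g3.png

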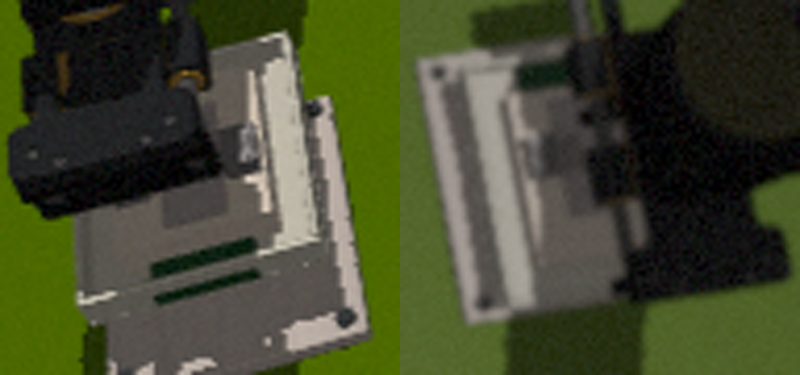

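The keeper's plate front edge is visible past the guides in the left view, at crop (165,225)–(230,213). I'll check its jig x there; it should be +34 mm at home.

Run:
```python
from h import *
im,d,c=load('scene')
g=im.astype(int).sum(2)/3
a=np.radians(7.5); ex=np.array([np.cos(a),np.sin(a)]); ey=np.array([-ex[1],ex[0]]); H=np.array([.5643,-.1828])
def prof(n,im,c,d,ys):
    g=im.astype(np.float32).mean(2)
    for y in ys:
        xs=np.arange(16,46,1.5); P=[proj(c,[*(H+ex*x/1000+ey*y/1000),.085]) for x in xs]
        v=cv2.remap(g,np.float32([[p[0] for p in P]]),np.float32([[p[1] for p in P]]),1)[0]
        print(n,y,' '.join('%.0f:%.0f'%(x,k) for x,k in zip(xs,v)))
prof('scene',im,c,d,(-10,-5,0,5,10))
im2,d2,c2=load('top'); prof('top',im2,c2,d2,(-5,0,5,10))
```

```text
scene -10 16:69 18:69 19:69 20:68 22:67 24:67 25:67 26:68 28:69 30:69 31:68 32:68 34:69 36:72 37:83 38:91 40:90 42:88 43:87 44:85
scene -5 16:69 18:69 19:69 20:69 22:69 24:69 25:69 26:68 28:69 30:69 31:69 32:67 34:65 36:70 37:82 38:86 40:88 42:89 43:88 44:85
scene 0 16:68 18:69 19:70 20:70 22:70 24:69 25:69 26:70 28:70 30:70 31:70 32:69 34:68 36:74 37:81 38:89 40:89 42:88 43:88 44:88
scene 5 16:70 18:68 19:68 20:68 22:68 24:69 25:70 26:70 28:70 30:71 31:70 32:66 34:67 36:72 37:82 38:90 40:91 42:89 43:86 44:86
scene 10 16:69 18:68 19:68 20:68 22:68 24:68 25:69 26:69 28:69 30:67 31:67 32:67 34:68 36:74 37:85 38:88 40:88 42:88 43:87 44:85
top -5 16:19 18:14 19:14 20:17 22:32 24:43 25:49 26:52 28:51 30:44 31:38 32:31 34:21 36:17 37:18 38:19 40:21 42:25 43:22 44:18
top 0 16:45 18:41 19:41 20:43 22:50 24:58 25:60 26:60 28:59 30:51 31:45 32:43 34:40 36:39 37:34 38:28 40:24 42:19 43:16 44:15
top 5 16:67 18:67 19:65 20:66 22:68 24:69 25:69 26:69 28:67 30:66 31:69 32:72 34:76 36:72 37:63 38:48 40:35 42:26 43:24 44:23
top 10 16:65 18:66 19:67 20:68 22:68 24:67 25:67 26:67 28:67 30:69 31:72 32:74 34:78 36:73 37:65 38:52 40:40 42:30 43:25 44:21
```

```bash
python3 -m handwheel '[[0.0,0,0.001,0,0,0,1],[0.0,0,0.001,-0.0003,0,0,-1],[0.0,0.0005,0.0005,-0.0003,0,0,-1],[0.0,-0.0005,0,0,0,0,1],[0.0,0,0,0,0,0,0]]'
python3 arc.py .5643 -.1828 .0925 7.5 1
python3 -m handwheel '[[0.0,-0.001,0.0005,0,0,0,0],[0.0,0.001,0.0005,0,0,0,0],[0.0,0,0,0,0,0,0]]'
python3 arc.py .5643 -.1828 .0925 7.5 1
```

```text
time: 16.85
position: [0.5621, -0.1827, 0.0933]
tool_rot: [-2.063, -2.353, 0.021]
ft_force: [-19.1, -1.0, 14.1]
grip_width: 0.199
grip_force: 55.2
pos [ 0.5621 -0.1827  0.0933] yaw 7.51 tilt 1.02 F [-19.1  -1.   14.1] grip 0.19888739022295462 55.183128118515015 t 16.85
row x 1 [-0.0004  0.0021  0.0008] 0.01
time: 17.23
position: [0.5622, -0.1827, 0.0933]
tool_rot: [-2.062, -2.352, 0.023]
ft_force: [-22.6, -1.1, 16.1]
grip_width: 0.199
grip_force: 55.2
pos [ 0.5622 -0.1827  0.0933] yaw 7.5 tilt 1.14 F [-22.6  -1.1  16.1] grip 0.1989917339624591 55.18253266811371 t 17.225
row x 1 [-0.0004  0.0021  0.0008] 0.0
```

Contact is firm at 22 N with no movement, and wiggling makes no difference, so it is against the stops. Easing off the push and opening.

```bash
python3 -m handwheel '[[0.0,0,-0.002,0,0,0,0],[0.0,0,-0.002,0,0,0,0],[0.0,0,-0.001,0,0,0,0],[0.0,0,0,0,0,0,0]]'
python3 arc.py .5643 -.1828 .0925 7.5 1
python3 -m handwheel '[[0.0,0,0,0,0,0,0],[0.0,0,0,0,0,0,0]]' 5
python3 arc.py .5643 -.1828 .0925 7.5 1
```

```text
time: 17.73
position: [0.5619, -0.1826, 0.0933]
tool_rot: [-2.066, -2.358, 0.012]
ft_force: [-9.1, -2.7, 6.6]
grip_width: 0.197
grip_force: 55.1
pos [ 0.5619 -0.1826  0.0933] yaw 7.56 tilt 0.56 F [-9.1 -2.7  6.6] grip 0.19703806419695458 55.13544023036957 t 17.725
row x 1 [-0.0005  0.0023  0.0007] 0.06
time: 17.98
position: [0.563, -0.1826, 0.0935]
tool_rot: [-2.067, -2.359, 0.009]
ft_force: [-8.9, -1.9, 5.6]
grip_width: 0.206
grip_force: 5.1
pos [ 0.563  -0.1826  0.0935] yaw 7.55 tilt 0.43 F [-8.9 -1.9  5.6] grip 0.20562546436612494 5.117401471361518 t 17.975
row x 1 [-0.0004  0.0013  0.0009] 0.05
```

```bash
python3 -m handwheel '[[0.045,0,0,0,0,0,0],[0.045,0,0,0,0,0,0],[0.045,0,0,0,0,0,0]]' 5
python3 arc.py .5643 -.1828 .0925 7.5 1
python3 -m handwheel '[[0.045,0,0,-0.01,0,0,0],[0.045,0,0,-0.03,0,0,0],[0.045,0,0,-0.05,0,0,0],[0.045,0,-0.06,-0.04,0,0,0],[0.045,0,-0.06,0,0,0,0],[0.045,0.06,0,0,0,0,0],[0.045,0.06,0,0,0,0,0],[0.045,0,0,0,0,0,0],[0.045,0,0,0,0,0,0]]'
python3 - <<'E'
from h import *
im,d,c=grab('scene'); im2,d2,c2=grab('top'); A=cv2.resize(im[200:290,120:216],(400,375),interpolation=2);B=cv2.resize(im2[145:235,415:511],(400,375),interpolation=2)
cv2.imwrite('pics/g4.png',np.hstack([A,B]))
E
```

```text
time: 18.35
position: [0.5673, -0.1802, 0.0943]
tool_rot: [2.068, 2.365, 0.002]
ft_force: [-0.3, 0.3, -0.1]
grip_width: 0.457
grip_force: 0.0
pos [ 0.5673 -0.1802  0.0943] yaw 7.67 tilt 0.08 F [-0.3  0.3 -0.1] grip 0.4572059089614901 0.0 t 18.35
row x 1 [-0.0022 -0.0034  0.0018] 0.17
time: 19.48
position: [0.4402, -0.0771, 0.2199]
tool_rot: [2.066, 2.364, -0.0]
ft_force: [0.3, -0.5, -1.1]
grip_width: 0.518
grip_force: 0.0
```

View pics/g4.png

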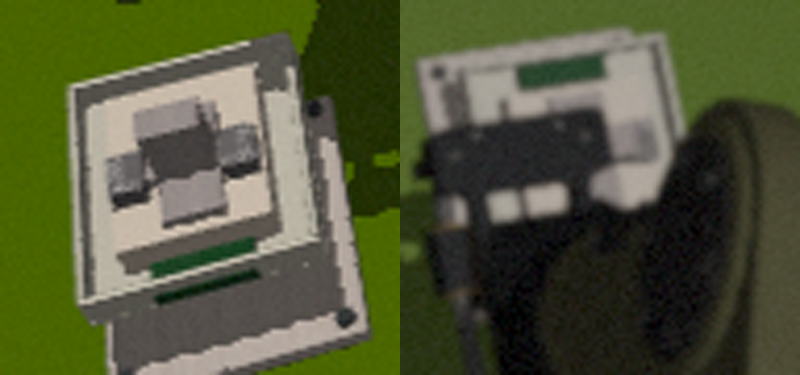

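The left view shows the keeper under both lips: guides at (127,180) and (238,150), block top at (170,118), front plate edge at (195,215). I'll clear the top view and measure the keeper against the guides.

```bash
python3 -m handwheel '[[0.045,0.06,0.01,0,0,0,0],[0.045,0.06,0.01,0,0,0,0],[0.045,0.06,0.01,0,0,0,0],[0.045,0.06,0.02,0,0,0,0],[0.045,0,0,0,0,0,0]]'
python3 - <<'E'
from h import *
a=np.radians(7.5); ex=np.array([np.cos(a),np.sin(a)]); ey=np.array([-ex[1],ex[0]]); H=np.array([.5643,-.1828])
for n,box in(('top',(415,495,145,230)),('scene',(125,210,195,300))):
    im,d,c=grab(n); u0,u1,v0,v1=box
    P=np.array([pt(c,d,u,v) for v in range(v0,v1) for u in range(u0,u1) if d[v,u]>0])
    q=P[:,:2]-H; J=np.c_[q@ex*1000,q@ey*1000,P[:,2]*1000]
    near=(abs(J[:,0])<40)&(abs(J[:,1])<34)
    b=J[near&(J[:,2]>115)&(abs(J[:,1])<20)]; print(n,'block top',len(b),b.mean(0).round(1),np.percentile(b[:,0],[3,97]).round(1),np.percentile(b[:,2],90).round(1))
    for s in(1,-1):
        gd=J[near&(J[:,1]*s>19)&(J[:,2]>87)&(J[:,2]<97)]; print('  guide',len(gd),gd.mean(0).round(1),np.percentile(gd[:,0],[3,97]).round(1))
    g=im.astype(np.float32).mean(2)
    for X in((16,44,.0865),(-44,-16,.0865)):
        xs=np.arange(X[0],X[1],1.5); v=np.mean([[cv2.getRectSubPix(g,(1,1),tuple(map(float,proj(c,[*(H+ex*x/1000+ey*y/1000),X[2]]))))[0,0] for x in xs] for y in(-9,-4,0,4,9)],0)
        print('  ',' '.join('%.1f:%.0f'%z for z in zip(xs,v)))
    cv2.imwrite(f'pics/{n}5.png',im)
E
cd pics; python3 -c "
import cv2,numpy as np
im=cv2.imread('top5.png');a=cv2.imread('scene5.png')
cv2.imwrite('e.png',np.hstack([cv2.resize(im[145:235,415:511],(400,375),interpolation=2),cv2.resize(a,(400,250))[0:250] if 0 else cv2.copyMakeBorder(cv2.resize(a,(400,250)),0,125,0,0,0)]))"
```

```text
time: 20.2
position: [0.4572, 0.172, 0.2194]
tool_rot: [-2.057, -2.37, -0.005]
ft_force: [0.8, -0.6, 0.3]
grip_width: 0.519
grip_force: 0.0
top block top 120 [ -0.5   1.7 121.9] [-9.   8.3] 124.8
  guide 67 [ 2.1 26.3 91.8] [-9.5 12.9]
  guide 40 [  0.9 -28.9  91.4] [-9.2 13.3]
   16.0:127 17.5:127 19.0:127 20.5:127 22.0:127 23.5:127 25.0:128 26.5:128 28.0:128 29.5:130 31.0:136 32.5:142 34.0:145 35.5:139 37.0:124 38.5:99 40.0:73 41.5:56 43.0:50
   -44.0:159 -42.5:158 -41.0:158 -39.5:156 -38.0:150 -36.5:141 -35.0:132 -33.5:127 -32.0:126 -30.5:126 -29.0:127 -27.5:127 -26.0:127 -24.5:127 -23.0:127 -21.5:127 -20.0:127 -18.5:126 -17.0:126
scene block top 147 [  0.3   1.5 121. ] [-9.9  8.2] 122.9
  guide 73 [ 1.7 26.5 90.9] [-10.4  12.7]
  guide 80 [  1.8 -26.6  90.6] [-10.6  13.2]
   16.0:142 17.5:142 19.0:141 20.5:141 22.0:142 23.5:142 25.0:142 26.5:142 28.0:141 29.5:141 31.0:131 32.5:101 34.0:75 35.5:79 37.0:119 38.5:168 40.0:184 41.5:176 43.0:145
   -44.0:183 -42.5:180 -41.0:164 -39.5:148 -38.0:143 -36.5:142 -35.0:136 -33.5:132 -32.0:133 -30.5:133 -29.0:131 -27.5:129 -26.0:129 -24.5:127 -23.0:116 -21.5:90 -20.0:69 -18.5:63 -17.0:64
```

View pics/e.png

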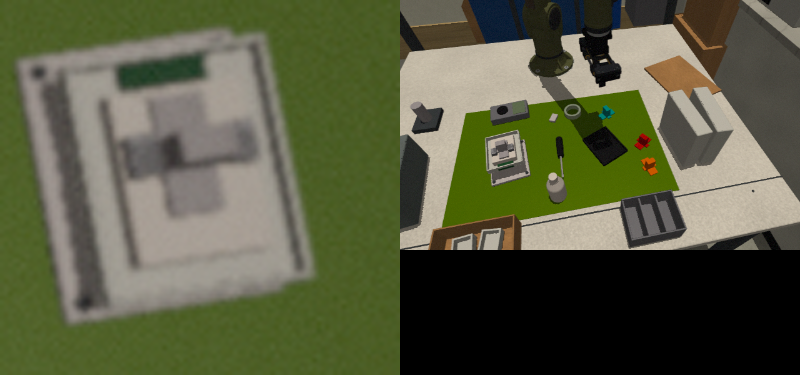

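Run:
```python
from h import *
a=np.radians(7.5); ex=np.array([np.cos(a),np.sin(a)]); ey=np.array([-ex[1],ex[0]]); H=np.array([.5643,-.1828])
for n,box in(('top',(415,495,145,230)),('scene',(125,210,195,300))):
    D=[];u0,u1,v0,v1=box
    for i in range(8): im,d,c=grab(n); D.append(np.where(d>0,d,np.nan))
    d=np.nanmedian(D,0)
    U,V=[x.ravel() for x in np.meshgrid(range(u0,u1),range(v0,v1))]
    P=np.array([pt(c,d,u,v) for u,v in zip(U,V)]); q=P[:,:2]-H; J=np.c_[q@ex*1000,q@ey*1000,P[:,2]*1000]
    for x0,x1 in((-34,-28),(-28,-22),(-22,-16),(14,20),(20,26),(26,30)):
        m=(J[:,0]>x0)&(J[:,0]<x1)&(abs(J[:,1])<11)&(J[:,2]<95); print(n,(x0,x1),m.sum(),np.nanmedian(J[m,2]).round(1))
    m=(abs(J[:,0])<20)&(abs(J[:,1])<20)&(J[:,2]>119); B=J[m]; co=np.linalg.lstsq(np.c_[B[:,:2],np.ones(len(B))],B[:,2],rcond=None)[0]; print(' block',B.mean(0).round(1),'slope deg',np.degrees(co[:2]).round(1),cv2.minAreaRect(B[:,:2].astype(np.float32)))
    m=(abs(J[:,1])>31)&(abs(J[:,1])<36)&(J[:,0]<-15)&(J[:,0]>-50)&(J[:,2]>70); print(' deck',np.nanmedian(J[m,2]).round(1))
    # rays on mask for block top: bright-level silhouettes
    g=np.zeros(d.shape,np.uint8); g[V,U]=(J[:,2]>119)&(abs(J[:,0])<20)&(abs(J[:,1])<25); mm=cv2.moments(g,True); X=ray(c,mm['m10']/mm['m00'],mm['m01']/mm['m00'],.1225)[:2]-H; print(' block ray',(X@ex*1000).round(1),(X@ey*1000).round(1))
    for s in(1,-1):
        m=(J[:,1]*s>20)&(J[:,1]*s<32)&(abs(J[:,0])<20)&(J[:,2]>88)&(J[:,2]<97); print(' guide',m.sum(),J[m].mean(0).round(1),np.percentile(J[m,0],[2,98]).round(1))
```

```text
top (-34, -28) 25 86.9
top (-28, -22) 25 86.5
top (-22, -16) 24 86.8
top (14, 20) 23 86.2
top (20, 26) 24 86.7
top (26, 30) 16 86.7
 block [-1.000e-01  1.200e+00  1.223e+02] slope deg [ 0.9 -1.1] ((-0.03217506408691406, 0.9727859497070312), (17.969881057739258, 29.66210174560547), 0.18378467857837677)
 deck 79.4
 block ray -0.2 1.3
 guide 54 [ 1.7 25.7 91.6] [-9.8 13.4]
 guide 33 [  0.5 -28.2  91.5] [-10.   13.5]
scene (-34, -28) 1 86.3
scene (-28, -22) 0 nan
scene (-22, -16) 0 nan
scene (14, 20) 26 86.1
scene (20, 26) 26 85.8
scene (26, 30) 17 85.9
 block [ -0.8   1.3 121.7] slope deg [-1.8 -0.3] ((-1.3449811935424805, 1.2382888793945312), (29.800678253173828, 18.248750686645508), 88.37351989746094)
 deck 78.9
 block ray -0.1 1.5
 guide 58 [ 1.5 25.9 90.9] [-11.   12.4]
 guide 63 [  1.2 -26.   90.7] [-11.2  12.4]
  return np.nanmean(a, axis, out=out, keepdims=keepdims)
```

The keeper is level and 2 mm off the deck against the lips, as expected, with its block centred on home within about 0.5 mm. To be sure it's fully home, I'll give it one gentle push from behind with the fingers shut.

```bash
python3 arc.py .5276 -.1866 .16 7.5 7
```

```text
pos [0.4572 0.167  0.2191] yaw 7.65 tilt 0.01 F [-0.6  0.   0.1] grip 0.5160769233979912 0.0 t 21.1
row x 7 [-0.0514  0.0033  0.0084] 0.02
```

```bash
python3 -m handwheel '[[0,-0.0514,0.0033,0.0084,0,0,0],[0,-0.0514,0.0033,0.0084,0,0,0],[0,-0.0514,0.0033,0.0084,0,0,0],[0,-0.0514,0.0033,0.0084,0,0,0],[0,-0.0514,0.0033,0.0084,0,0,0],[0,-0.0514,0.0033,0.0084,0,0,0],[0,-0.0514,0.0033,0.0084,0,0,0],[0,0,0,0,0,0,0],[0,0,0,0,0,0,0]]'
python3 -m handwheel '[[0,0,0,0.02,0,0,0],[0,0,0,0.02,0,0,0],[0,0,0,0.008,0,0,0],[0,0,0,0.006,0,0,0],[0,0,0,0,0,0,0]]'
python3 arc.py .5643 -.1828 .104 7.5 1
```

```text
time: 22.22
position: [0.528, -0.1857, 0.1601]
tool_rot: [-2.067, -2.364, -0.001]
ft_force: [0.2, -0.8, 0.2]
grip_width: 0.005
grip_force: 0.0
time: 22.85
position: [0.5279, -0.1864, 0.106]
tool_rot: [-2.068, -2.364, 0.0]
ft_force: [-0.1, -0.4, 1.0]
grip_width: 0.005
grip_force: 0.0
pos [ 0.5279 -0.1864  0.106 ] yaw 7.66 tilt 0.02 F [-0.1 -0.4  1. ] grip 0.004704002666656016 0.0 t 22.85
row x 1 [-0.0013  0.0366  0.002 ] 0.16
```

```bash
python3 -m handwheel '[[0,0,0.004,0,0,0,0],[0,0,0.003,0,0,0,0],[0,0,0.003,0,0,0,0],[0,0,0,0,0,0,0]]'
python3 -m handwheel '[[0,0,0.002,0,0,0,0],[0,0,0.001,0,0,0,0],[0,0,0,0,0,0,0]]'
python3 -m handwheel '[[0,0,0.002,0,0,0,0],[0,0,0.001,0,0,0,0],[0,0,0,0,0,0,0]]'
```

```text
time: 23.35
position: [0.5382, -0.185, 0.1064]
tool_rot: [2.068, 2.365, 0.0]
ft_force: [-0.3, -0.2, 0.0]
grip_width: 0.008
grip_force: 0.0
time: 23.72
position: [0.5409, -0.1848, 0.1063]
tool_rot: [2.068, 2.365, -0.0]
ft_force: [-1.0, -0.5, -0.5]
grip_width: 0.007
grip_force: 0.0
time: 24.1
position: [0.5439, -0.1843, 0.1063]
tool_rot: [-2.068, -2.365, -0.0]
ft_force: [0.5, 0.3, 0.1]
grip_width: 0.01
grip_force: 0.0
```

```bash
for i in 1; do python3 -m handwheel '[[0,0,0.001,0,0,0,0],[0,0,0.001,0,0,0,0],[0,0,0,0,0,0,0]]'; done
python3 -m handwheel '[[0,0,0.001,0,0,0,0],[0,0,0.001,0,0,0,0],[0,0,0,0,0,0,0]]'
python3 -m handwheel '[[0,0,0.001,0,0,0,0],[0,0,0.001,0,0,0,0],[0,0,0,0,0,0,0]]'
python3 -m handwheel '[[0,0,0.001,0,0,0,0],[0,0,0.001,0,0,0,0],[0,0,0,0,0,0,0]]'
```

```text
time: 24.48
position: [0.5459, -0.1841, 0.1063]
tool_rot: [2.068, 2.365, -0.0]
ft_force: [-0.7, -0.6, 0.2]
grip_width: 0.003
grip_force: 0.0
time: 24.85
position: [0.5479, -0.1838, 0.1063]
tool_rot: [2.068, 2.365, 0.0]
ft_force: [-0.4, -0.0, -0.1]
grip_width: 0.006
grip_force: 0.0
time: 25.22
position: [0.5498, -0.1836, 0.1063]
tool_rot: [2.068, 2.365, -0.0]
ft_force: [-0.2, -0.2, 0.7]
grip_width: 0.008
grip_force: 0.0
time: 25.6
position: [0.5518, -0.1833, 0.1063]
tool_rot: [2.068, 2.365, -0.0]
ft_force: [0.4, -0.6, 0.0]
grip_width: 0.009
grip_force: 0.0
```

```bash
python3 -m handwheel '[[0,0,0.001,0,0,0,0],[0,0,0,0,0,0,0]]'
python3 -m handwheel '[[0,0,0.001,0,0,0,0],[0,0,0,0,0,0,0]]'
python3 -m handwheel '[[0,0,0.001,0,0,0,0],[0,0,0,0,0,0,0]]'
python3 -m handwheel '[[0,0,0.001,0,0,0,0],[0,0,0,0,0,0,0]]'
```

```text
time: 25.85
position: [0.5528, -0.1831, 0.1063]
tool_rot: [2.068, 2.365, 0.0]
ft_force: [0.1, -0.1, -0.1]
grip_width: 0.004
grip_force: 0.0
time: 26.1
position: [0.5538, -0.183, 0.1063]
tool_rot: [2.068, 2.365, -0.0]
ft_force: [0.3, 0.3, 0.1]
grip_width: 0.006
grip_force: 0.0
time: 26.35
position: [0.5548, -0.1829, 0.1063]
tool_rot: [2.068, 2.365, 0.0]
ft_force: [-0.2, -0.1, -0.2]
grip_width: 0.004
grip_force: 0.0
time: 26.6
position: [0.5558, -0.1828, 0.1063]
tool_rot: [2.068, 2.365, 0.0]
ft_force: [0.4, 0.1, -0.8]
grip_width: 0.007
grip_force: 0.0
```

No contact yet where the block's rear should be, so I'll look before going on.

```bash
python3 - <<'E'
from h import *
im,d,c=grab('scene'); im2,d2,c2=grab('top'); A=cv2.resize(im[170:290,100:228],(400,375),interpolation=2);B=cv2.resize(im2[130:250,400:528],(400,375),interpolation=2)
cv2.imwrite('pics/g6.png',np.hstack([A,B]))
E
python3 arc.py .5643 -.1828 .104 7.5 1
```

```text
pos [ 0.5557 -0.1828  0.1063] yaw 7.64 tilt 0.01 F [ 0.2 -0.4 -0.2] grip 0.004168961037779569 0.0 t 26.7
row x 1 [-0.0011  0.0085  0.0023] 0.14
```

View pics/g6.png

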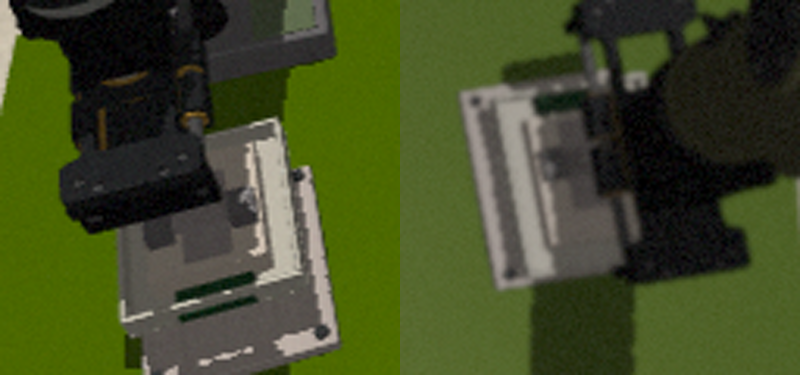

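The view (scene left) shows the keeper's plate front still at (185–232, ~257) as before. The gripper hides the block. I'll check the depth for what lies around it.

Run:
```python
from h import *
a=np.radians(7.5); ex=np.array([np.cos(a),np.sin(a)]); ey=np.array([-ex[1],ex[0]]); H=np.array([.5643,-.1828])
for n,box in(('top',(430,520,150,215)),('scene',(130,190,215,260))):
    im,d,c=load(n); u0,u1,v0,v1=box
    P=[(u,v,*pt(c,d,u,v)) for v in range(v0,v1) for u in range(u0,u1) if d[v,u]>0]; P=np.array(P)
    q=P[:,2:4]-H; J=np.c_[q@ex*1000,q@ey*1000,P[:,4]*1000]
    m=(abs(J[:,1])<18)&(abs(J[:,0])<45)&(J[:,2]>84)
    print(n); 
    for z0 in range(84,200,6):
        k=m&(J[:,2]>=z0)&(J[:,2]<z0+6)
        if k.sum()>2: print(z0,k.sum(),'x',np.percentile(J[k,0],[3,50,97]).round(0),'y',np.percentile(J[k,1],[3,97]).round(0),'bgr',im[P[k,1].astype(int),P[k,0].astype(int)].mean(0).round(0))
```

```text
top
84 152 x [-33. -10.  32.] y [-2. 16.] bgr [62. 64. 68.]
90 17 x [-33.  -6.  27.] y [-1. 18.] bgr [57. 58. 62.]
96 9 x [-9. -1.  8.] y [ 9. 17.] bgr [53. 55. 58.]
102 10 x [-9. -4.  7.] y [11. 16.] bgr [53. 54. 58.]
108 6 x [-7.  1.  8.] y [15. 15.] bgr [54. 54. 58.]
114 9 x [-9.  1.  9.] y [ 7. 16.] bgr [55. 56. 60.]
120 24 x [-8.  1.  8.] y [ 7. 16.] bgr [55. 57. 61.]
132 3 x [-0.  2.  2.] y [12. 13.] bgr [38. 40. 43.]
138 3 x [1. 3. 4.] y [12. 13.] bgr [45. 44. 48.]
174 5 x [-3. -2.  1.] y [ 9. 13.] bgr [16. 19. 22.]
scene
84 188 x [-29.  17.  32.] y [-13.  16.] bgr [66. 67. 72.]
90 34 x [-5.  7.  9.] y [-12.  16.] bgr [63. 64. 68.]
96 27 x [5. 7. 9.] y [-13.  16.] bgr [62. 64. 68.]
102 16 x [7. 8. 9.] y [-11.  14.] bgr [60. 62. 65.]
198 4 x [25. 25. 25.] y [-12.  -5.] bgr [26. 22. 22.]
```

Depth shows the block from x −9 to +8…9 about home, so the keeper is unmoved and home, and the robot feels no contact. The extra push isn't needed. Retracting straight up and doing a last numeric check.

```bash
python3 -m handwheel '[[0,0,-0.002,-0.003,0,0,0],[0,0,0,-0.01,0,0,0],[0,0,0,-0.03,0,0,0],[0,0,0,0,0,0,0]]'
python3 -m handwheel '[[0,0,0,-0.06,0,0,0],[0,0.06,-0.03,0,0,0,0],[0,0.06,-0.03,0,0,0,0],[0,0.06,-0.03,0,0,0,0],[0,0.06,0,0,0,0,0],[0,0.06,0,0,0,0,0],[0,0.06,0,0,0,0,0],[0,0,0,0,0,0,0],[0,0,0,0,0,0,0]]'
python3 - <<'E'
from h import *
a=np.radians(7.5); ex=np.array([np.cos(a),np.sin(a)]); ey=np.array([-ex[1],ex[0]]); H=np.array([.5643,-.1828])
for n,box in(('top',(415,495,145,230)),('scene',(125,210,195,300))):
    im,d,c=grab(n); u0,u1,v0,v1=box
    P=np.array([pt(c,d,u,v) for v in range(v0,v1) for u in range(u0,u1) if d[v,u]>0]); q=P[:,:2]-H; J=np.c_[q@ex*1000,q@ey*1000,P[:,2]*1000]
    b=(abs(J[:,0])<20)&(abs(J[:,1])<20)&(J[:,2]>118); print(n,'block',J[b].mean(0).round(1),np.percentile(J[b,0],[3,97]).round(1),cv2.minAreaRect(J[b,:2].astype(np.float32))[2])
    pl=(abs(J[:,1])<11)&(abs(J[:,0])<40)&(J[:,2]>83.5)&(J[:,2]<91); print(' plate x',np.percentile(J[pl,0],[1,99]).round(1),np.median(J[pl,2]).round(1))
    for s in(1,-1):
        m=(J[:,1]*s>20)&(J[:,1]*s<32)&(abs(J[:,0])<20)&(J[:,2]>88)&(J[:,2]<97); print(' guide',np.percentile(J[m,0],[3,97]).round(1))
E
```

```text
time: 27.2
position: [0.5558, -0.1834, 0.1525]
tool_rot: [2.065, 2.361, 0.003]
ft_force: [0.3, -0.8, 0.3]
grip_width: 0.005
grip_force: 0.0
time: 28.32
position: [0.4243, 0.1497, 0.209]
tool_rot: [2.068, 2.364, -0.002]
ft_force: [0.1, -0.3, 0.0]
grip_width: 0.002
grip_force: 0.0
top block [ -0.3   1.9 122.5] [-8.8  8.3] 89.97329711914062
 plate x [-33.1  33.6] 86.5
 guide [-9.1 13. ]
 guide [-9.5 13.3]
scene block [ -0.3   1.4 121.7] [-10.4   8.4] 89.34928894042969
 plate x [ 5.1 32.8] 85.9
 guide [-10.8  14. ]
 guide [-10.3  12.8]
```

The plate spans −33 to +33.6 mm about home and the guides −9.5 to +13.2 mm. The keeper is home, level and held by the lips, with the arm clear, so I'm handing in.

```bash
python3 -c "
from bench import ctrl; print(ctrl.close_job())"
```

```text
the job is handed in; nothing more can be done
None
```

The keeper pressed the plunger flush and slid home against the stops, and I let go with it held under both lips; forces I read stayed under 25 N, and I handed in at about 28 s. A final extra push from behind never made contact, so "home" rests on the slide stopping hard at 22 N and on depth readings showing the keeper within about 0.5 mm of home.

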